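# Press the seal onto a carton and keep it pressed

## Robot

A 6-joint arm with a two-finger parallel gripper is mounted at the origin on the work surface. World frame = base frame: x ahead of the robot, y to its left, z up, the work surface at z = 0. Lengths are in m, angles in rad, forces in N, time in s.
With the tool pointing down it reaches from about 0.4 to 0.825 m from the base axis. Payload 7 kg.
Tool frame: the origin (TCP) lies at the very end of the fingers, on their centre line; the grasp point (between the pads) lies 19 mm behind it; z points along the fingers, y is the line along which they close (so a half turn about z gives the same grasp; the last joint's range is limited). The gripper opens to 85 mm and grips with 20 to 120 N. Pads are 22 mm wide; open, the fingers measure 114 mm over their backs; the gripper's body (76 mm by 85 mm) begins 54 mm behind the grasp point. The pads swing forward as they close: fully open they stand 13 mm farther back than shut.
Start: joints at [-0.9, 0.359, 0.012, 0, -1.224, -0.288], TCP at [0.252, -0.626, 0.231] pointing down, gripper open.
Joint ranges: [-3.07, 3.07], [-1.43, 2.12], [-1.02, 1.25], [-3.03, 1.67], [-3.05, -0], [-3.03, 3.03]. Speed limits (rad/s): [2.39, 2.39, 3.01, 3.14, 3.14, 3.14].

## Interface

Orientations are given as a rotation vector (axis times angle).
In Python, from bench import manip, optics gives the robot as it stands.
- The arm moves only by the tool jog_arm, never from a script. Its argument "increments" is a list of rows, each a list of 2 entries, a list of its own where there are three numbers: the shift along the tool's x, y, z as a fraction of full scale, then the turn about the tool's z as a fraction of full scale. In form: [[[tx, ty, tz], turn], ...]. A call has 1 to 8 rows; each row is the pose to reach, as a shift and turn from the pose commanded when the call began, along the tool's axes at that moment, turning the shorter way round; what a row does not reach only later rows make up. Full scale, the value 1, is 12 cm for a shift and 180 degrees for a turn. A row lasts 1/10 s, in which the tool goes at most 50 mm and 8.59 degrees, less where a joint would pass 70% of its speed; a pose out of reach is approached as far as the arm can. A call with a number of a shift or a turn outside -1 to 1 is refused whole. A call with a gripper value outside its range is refused whole. "grip" is the opening, from 0 (shut) to 1 (fully open), set as the call begins (left out, the last holds). The fingers move at their own pace and stop on an object; "force" is the grip in N (left out, the last holds). Time passes only in rows, so rows that repeat a pose let the fingers close. It gives the time, the measured TCP pose, the force, the opening and the grip force at its end, in the units of the state.
- manip.get_obs(): the state, without advancing time (a new reading comes with each control period).
- optics.capture(name): name is "scene" or "top" or "wrist"; returns the picture (480x640x3 uint8, red, green, blue); there is no depth.
- optics.calibration(name): a dict with "fx", "fy", "cx", "cy" (pixels), "view" (4x4, takes a point from world to camera coordinates). Camera axes: x right, y down, z forward; pixel columns grow to the right and rows downward; lengths in m; the calibration is good to about 2 mm. A picture is of the moment at which its call begins: read the wrist's pose just before it. calibration takes no time and is no camera call; for the wrist camera it gives the pose at the moment of the call.
- manip.close_job(): hands the job in; it is judged then, once.
The state is a dict: "t": time; "q": joint angles; "qd": joint speeds; "tau": joint torques, N m; "position": TCP position; "eef_rot": TCP orientation; "force": force on the tool from outside, world axes, zero at the start; "moment": the same for the moment, N m; "finger_gap": opening from 0.0 (shut) to 1.0 (fully open); "grasp_force": force on a finger pad.
Only numpy, scipy, OpenCV 4.12 (cv2) and the standard library are available. Lean on these libraries where they do the work, as an engineer would, in place of code of your own. Each camera call takes 0.05 s, during which the arm holds its last target. There are 200 camera calls.

## Task

Slide the long carton across the bench, without picking it up, until its round paper seal sits under the foot of the bench press, so that the foot will land wholly inside the seal. Then push the press's knob straight down about 20 mm (until its underside is level with the little brass index post; never down to its stop) and finish while still holding it there, the foot squeezing the seal. Leave the other things on the bench where they are.

Things in the scene. Friction and masses are not known exactly. Their poses are not given: they have to be found in the camera images.
- carton: long closed brown cardboard carton lying flat, 240 (its x) x 60 (its y) x 45 mm high, about 0.2 to 0.45 kg, free to slide; origin at the centre of its underside. On top, a 70 x 45 mm oblong paper address label centred at x = -35 mm, and the round seal at x = +70 mm. It can be gripped across its 60 mm width near the end away from the seal (x = -70 mm), which stays clear of the press
- seal (a point): centre of the round white paper seal, 40 mm across, on the carton's top face: 70 mm from the carton's centre along its x axis, 45 mm above its underside
- press: grey C-frame bench press, bolted to the bench. Origin on the bench straight below the foot. Its 42 mm square column stands 125 mm from there along the press's +y on a 90 x 90 x 12 mm plate; a 46 mm wide arm, underside 115 mm and top 155 mm above the bench, reaches from the column to 30 mm past the foot's axis. The carton goes in along the press's x or from its -y side
- plunger (a joint): travel of the press's spring-loaded plunger in m: 0 = up (at rest), grows as the knob is pushed down, hard stop at 0.034; it springs back up when let go. It moves straight down, and the foot hangs on it by its own second spring. With the carton below, the foot meets the carton at 0.010 and holding 0.020 takes about 13 N (nearly 7 N of it on the carton); about 21 N at the stop
- knob_top (a point): centre of the flat top of the black knob, 50 mm across and 26 mm high, straight above the foot; 215 mm above the bench when up. The knob's underside is then 34 mm above the arm's top; a brass index post 14 mm high stands on the arm beside it, towards the column
- foot: the press's round white nylon foot, 24 mm across and 10 mm high, its underside 55 mm above the bench when the plunger is up (10 mm over the carton); aim with foot_tip
- foot_tip (a point): centre of the underside of the foot
- marker: bystander: white felt marker with black cap lying down, 130 x 18 mm, near the carton's side; origin under its middle
- cutter: bystander: grey box cutter lying flat, 130 x 26 x 16 mm, just beyond the press (on its +x side); origin under its middle
- tape_roll: bystander: roll of clear packing tape lying flat, 104 mm across, 48 mm high; origin under its centre
- bottle: bystander: clear water bottle, 64 mm across, 200 mm high; origin under its centre
- small_box: bystander: small cardboard box 100 x 80 x 70 mm with an oblong label and no round seal; origin under its centre
- scanner: bystander: yellow and black barcode scanner lying on its side, about 160 x 66 x 38 mm; origin under its handle's middle
Mind the look-alikes: they are no part of the job. What is shaped like the carton but green or turquoise is not meant.

How it is judged:
On the way:
1. the carton lies flat and still with its seal under the foot, the press still up (horizontal distance between seal and foot_tip below 0.008 m and height (world z) of carton below 0.006 m and angle between carton's own z axis and vertical below 0.06 rad and value of joint plunger below 0.004 m and linear speed of carton below 0.03 m/s), for 0.2 s.
At the end, for the whole second after the job is handed in: The robot is still pushing on the knob with the plunger 16 to 24 mm down, the foot presses on the flat-lying carton with more than 2 N, and the seal's centre is within 8 mm (horizontally) of the foot's (horizontal distance between seal and foot_tip below 0.008 m and height (world z) of carton below 0.006 m and angle between carton's own z axis and vertical below 0.06 rad and value of joint plunger between 0.016 and 0.024 m and contact force between foot and carton above 2 N and contact force between any of the fingers, the arm and plunger above 3 N); the arm keeps its last pose, push and grip.
It fails at once if the plunger is driven down to its stop (beyond 31 mm) (value of joint plunger above 0.031 m).
It fails at once if the carton is picked up off the bench (more than 25 mm) (height (world z) of carton above 0.025 m).
It fails at once if one of the other things on the bench is moved by more than 30 mm (distance of any of marker, cutter, tape_roll, bottle, small_box, scanner from where it was at the start of the episode above 0.03 m).
It also fails if it takes over 54 s, if anything falls off the work surface, if the arm or the gripper's body presses on something with over 40 N, if the wrist force passes 120 N, or if a joint passes its speed limit or range.

## Working session

There is one attempt and no reset: what is moved stays moved. The work goes in short steps, Python scripts to look and compute and a tool call to move; the robot and the scene stay as the last step left them, time stands still between calls to the robot, and variables do not carry over. Pictures are saved under pics/ and viewed, at most 10 in all, crops included, and the job is handed in when it is done.

Besides the shell and the picture viewer there is one more tool, called after "Request:" by a JSON object that holds its "fn" and its "kwargs". jog_arm: Moves the arm, as the interface text tells. Shift numbers are shares of 12 cm and turn numbers shares of 180 degrees, none past 1 either way. Its arguments: {"type":"object","properties":{"increments":{"type":"array","items":{"type":"array"}},"grip":{"type":"number"},"force":{"type":"number"}},"required":["increments"]}

```bash
mkdir -p pics
cat > h.py <<'E'
import numpy as np, cv2
from bench import manip, optics
def ray(cal,u,v,z):
    V=np.array(cal["view"]);R=V[:3,:3];t=V[:3,3]
    c=-R.T@t; d=R.T@np.array([(u-cal["cx"])/cal["fx"],(v-cal["cy"])/cal["fy"],1])
    return c+d*(z-c[2])/d[2]
def proj(cal,p):
    V=np.array(cal["view"]);q=V[:3,:3]@np.array(p)+V[:3,3]
    return cal["fx"]*q[0]/q[2]+cal["cx"],cal["fy"]*q[1]/q[2]+cal["cy"]
E
python3 - <<'E'
from h import *
o=manip.get_obs();print(o["t"],o["position"],o["eef_rot"],o["finger_gap"])
for n in("top","scene"):
    i=optics.capture(n);cv2.imwrite(f"pics/{n}0.png",i[...,::-1]);c=optics.calibration(n);print(n,c["fx"],c["cx"],c["cy"],np.round(c["view"],3).tolist())
E
```

```text
0.0 [ 0.25193494 -0.62570523  0.23038355] [ 5.97417500e-01 -3.08380361e+00 -2.47989284e-03] 1.0030919265362097
top 610.7511680661834 322.885225951687 231.56955162582764 [[-0.026, -1.0, -0.005, 0.008], [-0.984, 0.027, -0.177, 0.519], [0.177, -0.0, -0.984, 1.655], [0.0, 0.0, 0.0, 1.0]]
scene 469.4704410313263 305.3724744646905 239.22873988215503 [[0.274, 0.961, 0.019, -0.146], [0.706, -0.187, -0.683, -0.237], [-0.653, 0.201, -0.73, 1.637], [0.0, 0.0, 0.0, 1.0]]
```

View pics/top0.png

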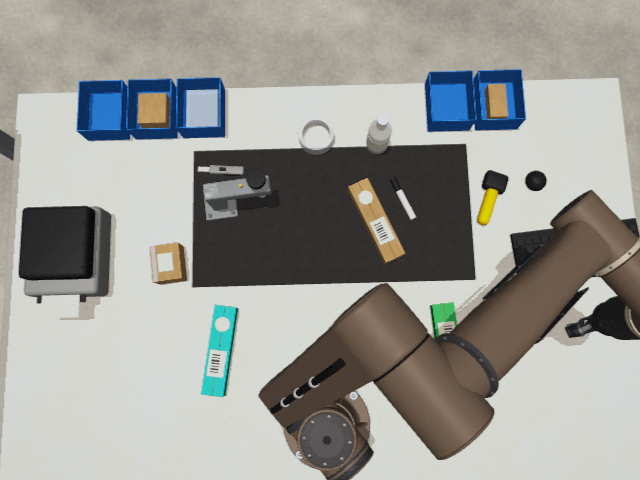

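View pics/scene0.png

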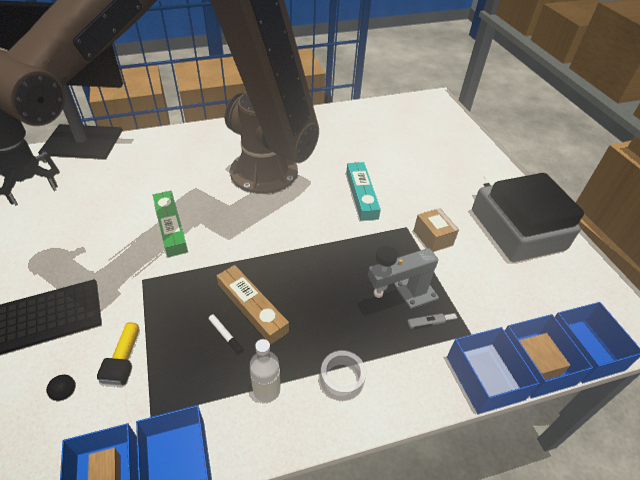

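The brown carton is at top (377,220) with its round seal at (365,198). The green carton (443,320) and turquoise carton (219,350) are look-alikes, and the small box (168,262) and the boxes in the bins have no round seal. The brown one with the seal is the one meant. The press knob is at top (258,181) and scene (386,256), with the foot at scene (378,293). I'll measure these and confirm with a crop.

Run:
```python
from h import *
T=cv2.imread("pics/top0.png");S=cv2.imread("pics/scene0.png")
cT=optics.calibration("top");cS=optics.calibration("scene")
def blobs(I,lo,hi,box,minA):
    u0,v0,u1,v1=box;h=cv2.cvtColor(I[v0:v1,u0:u1],cv2.COLOR_BGR2HSV);m=cv2.inRange(h,lo,hi)
    cs,_=cv2.findContours(m,cv2.RETR_EXTERNAL,cv2.CHAIN_APPROX_NONE)
    return [c+np.array([u0,v0]) for c in cs if cv2.contourArea(c)>minA]
def mom(c): m=cv2.moments(c);return m["m10"]/m["m00"],m["m01"]/m["m00"]
for nm,I,c,bx,sb in(("top",T,cT,(335,165,415,275),(350,180,385,212)),("scene",S,cS,(205,250,300,350),(252,300,285,335))):
    for b in blobs(I,(0,0,150),(180,70,255),sb,40): 
        print(nm,"seal",mom(b),cv2.contourArea(b),ray(c,*mom(b),.045).round(4))
    for b in blobs(I,(8,70,60),(28,255,255),bx,300):
        w=np.array([ray(c,*p[0],.045)[:2] for p in b],np.float32);r=cv2.minAreaRect(w);print(nm,"carton",r)
    l=blobs(I,(0,0,150),(180,70,255),bx,60)
    for b in l: print(nm,"white",mom(b),cv2.contourArea(b),ray(c,*mom(b),.045).round(4))
for nm,I,c,bx in(("top",T,cT,(240,168,275,195)),("scene",S,cS,(365,240,405,275))):
    for b in blobs(I,(0,0,0),(180,255,45),bx,60): print(nm,"knob",cv2.boundingRect(b),mom(b),ray(c,*mom(b),.21).round(4))
for b in blobs(S,(0,0,170),(180,60,255),(365,280,392,305),10): print("foot",cv2.boundingRect(b),mom(b),ray(cS,*mom(b),.06).round(4))
a=cv2.resize(T[150:290,190:430],None,fx=3.3,fy=3.3,interpolation=2)[:,:800]
cv2.imwrite("pics/c1.png",a)
b=cv2.resize(S[225:345,340:480],None,fx=5,fy=5,interpolation=2);cv2.imwrite("pics/c2.png",b)
```

```text
top seal (365.11333333333334, 196.96666666666667) 150.0 [ 0.6148 -0.1269  0.045 ]
top carton ((0.5481738448143005, -0.15287861227989197), (0.24427363276481628, 0.06894591450691223), 23.694469451904297)
top white (381.632688172043, 230.29763440860214) 387.5 [ 0.5182 -0.1692  0.045 ]
top white (405.61356932153393, 203.79449360865289) 169.5 [ 0.592  -0.2398  0.045 ]
top white (365.11333333333334, 196.96666666666667) 150.0 [ 0.6148 -0.1269  0.045 ]
scene seal (266.94666666666666, 315.00666666666666) 150.0 [ 0.615  -0.1245  0.045 ]
scene carton ((0.5637577772140503, -0.15469956398010254), (0.26178157329559326, 0.0751737728714943), 23.582082748413086)
scene white (262.31347517730495, 344.354609929078) 117.5 [ 0.6935 -0.1535  0.045 ]
scene white (220.02979515828676, 327.4040968342644) 179.0 [ 0.6203 -0.2432  0.045 ]
scene white (266.94666666666666, 315.00666666666666) 150.0 [ 0.615  -0.1245  0.045 ]
scene white (243.11428571428573, 288.9428571428571) 350.0 [ 0.5193 -0.1668  0.045 ]
scene white (231.97967479674796, 255.40650406504062) 656.0 [ 0.3965 -0.1749  0.045 ]
```

View pics/c1.png

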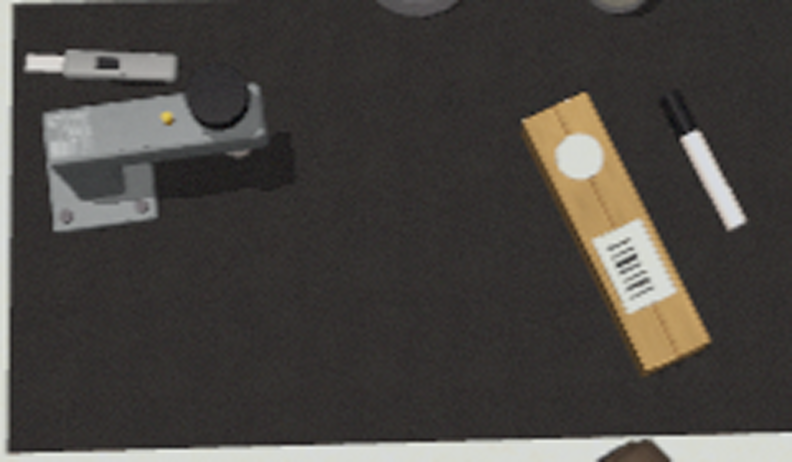

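View pics/c2.png

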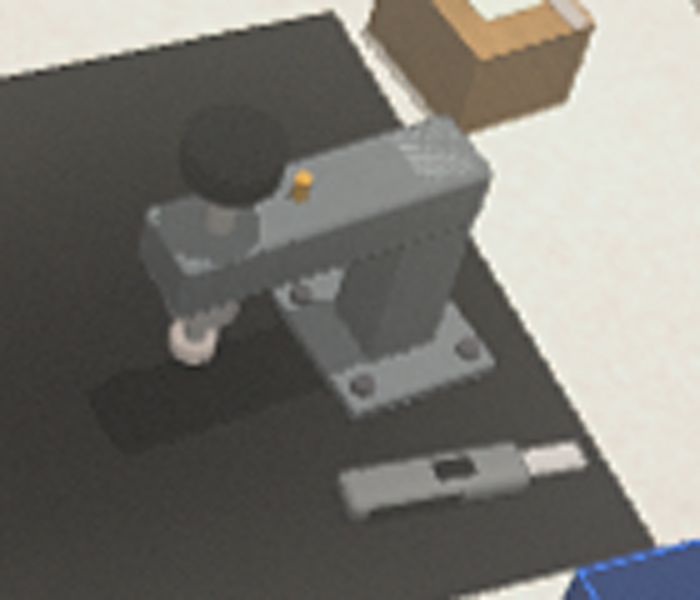

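The crop confirms the carton: brown with a round seal, top px (365,197). Both views put the seal at about (0.615,-0.126), and it lies 105 mm from the label, as it should. The press knob is at top px (256,179.4) and scene px (387,255), and the foot is at scene px (378.4,293).

Run:
```python
from h import *
cT=optics.calibration("top");cS=optics.calibration("scene")
C1=lambda x,y:(190+(x+.5)/3.3-.5,150+(y+.5)/3.3-.5)
C2=lambda x,y:(340+(x+.5)/5-.5,225+(y+.5)/5-.5)
print("knob top",ray(cT,*C1(218,96),.215),"scene mid",ray(cS,*C2(235,152),.205),"foot",ray(cS,*C2(192,341),.06),"knob top px",)
print("shaft-scene z.155..",ray(cS,*C2(220,222),.17))
for n,p in dict(armR_near=(266,145),armR_far=(258,84),armL_near=(52,163),armL_far=(43,113),post=(167,117)).items(): print(n,ray(cT,*C1(*p),.155 if n!="post" else .169).round(4))
for n,p in dict(pl1=(54,231),pl2=(157,216)).items(): print(n,ray(cT,*C1(*p),.012).round(4))
for n,p in dict(p1=(355,415),p2=(494,362)).items(): print("S",n,ray(cS,*C2(*p),.006).round(4))
for n,p in dict(p1=(149,212),p2=(186,270),p3=(490,172),p4=(441,118)).items(): print("S",n,ray(cS,*C2(*p),.155).round(4))
for n,p in dict(c1=(178,80),c2=(177,56),c3=(25,70)).items(): print("cut",ray(cT,*C1(*p),.016).round(4))
```

```text
knob top [0.62966837 0.1618737  0.215     ] scene mid [0.63098294 0.16736969 0.205     ] foot [0.63334249 0.16523159 0.06      ] knob top px
shaft-scene z.155.. [0.64340225 0.15993427 0.17      ]
armR_near [0.6047 0.1305 0.155 ]
armR_far [0.6552 0.1363 0.155 ]
armL_near [0.5946 0.3013 0.155 ]
armL_far [0.6359 0.3089 0.155 ]
post [0.6262 0.2076 0.169 ]
pl1 [0.5687 0.3271 0.012 ]
pl2 [0.5795 0.238  0.012 ]
S p1 [0.6659 0.2529 0.006 ]
S p2 [0.6538 0.3408 0.006 ]
S p1 [0.6175 0.1355 0.155 ]
S p2 [0.6559 0.1395 0.155 ]
S p3 [0.6374 0.3096 0.155 ]
S p4 [0.5979 0.3021 0.155 ]
cut [0.6996 0.2189 0.016 ]
cut [0.7214 0.2197 0.016 ]
cut [0.7124 0.3529 0.016 ]
```

Press axis is about (0.631,0.165) with yaw about 7°, consistent across plate, arm, knob and foot. Plan: grip the carton at x=-70 mm, about (0.487,-0.182), and slide it by about (0.016,0.291) at its present yaw. The far corner then stays more than 30 mm clear of the cutter.

```bash
cat >> h.py <<'E'
from scipy.spatial.transform import Rotation as Ro
def plan(target, yaw_y=None):
    o=manip.get_obs();R=Ro.from_rotvec(o["eef_rot"]).as_matrix();d=R.T@(np.array(target)-o["position"])
    s="";
    if yaw_y is not None:
        a=np.degrees(np.arctan2(R[1,1],R[0,1]));e=(yaw_y-a+90)%180-90;s=f"turn {-e/180:.4f} (now {a:.1f})"
    print("t",round(o["t"],2),"pos",o["position"].round(4),"F",np.round(o["force"],1),"gap",round(o["finger_gap"],3),"frac",(d/.12).round(3),s)
E
python3 -c "
from h import *
plan((.487,-.182,.15),113.7)"
```

```text
t 0.1 pos [ 0.2519 -0.6258  0.2304] F [ 0.6 -0.2 -1.6] gap 1.001 frac [-3.198  2.698  0.674] turn -0.0099 (now 111.9)
```

Request:
{"fn": "jog_arm", "kwargs": {"increments": [[[-0.2,0.17,0],0],[[-0.4,0.34,0],0],[[-0.6,0.51,0],0],[[-0.8,0.68,0],0]], "grip": 1}}

```text
t: 0.5
position: [0.3109, -0.5133, 0.2308]
eef_rot: [0.597, -3.084, -0.001]
force: [0.1, -0.4, -0.3]
finger_gap: 1.006
grasp_force: 0.0
```

Request:
{"fn": "jog_arm", "kwargs": {"increments": [[[-0.2,0.17,0],0],[[-0.4,0.34,0],0],[[-0.6,0.51,0],0],[[-0.8,0.68,0],0]]}}

```text
t: 0.9
position: [0.3695, -0.4017, 0.231]
eef_rot: [0.597, -3.084, -0.001]
force: [-0.3, -1.2, -0.3]
finger_gap: 1.0
grasp_force: 0.0
```

Request:
{"fn": "jog_arm", "kwargs": {"increments": [[[-0.2,0.17,0],0],[[-0.4,0.34,0],0],[[-0.6,0.51,0],0],[[-0.8,0.68,0],0]]}}

```text
t: 1.3
position: [0.428, -0.2902, 0.2311]
eef_rot: [0.597, -3.084, -0.001]
force: [0.3, -0.6, 0.1]
finger_gap: 1.002
grasp_force: 0.0
```

Request:
{"fn": "jog_arm", "kwargs": {"increments": [[[-0.2,0.17,0],0],[[-0.4,0.34,0],0],[[-0.6,0.51,0],0],[[-0.7,0.6,0],0],[[-0.7,0.6,0],0],[[-0.7,0.6,0],0]]}}

```text
t: 1.9
position: [0.4786, -0.1931, 0.231]
eef_rot: [0.599, -3.083, -0.0]
force: [-1.1, -0.5, -0.0]
finger_gap: 0.999
grasp_force: 0.0
```

```bash
python3 -c "
from h import *
plan((.487,-.182,.012),113.7)"
```

```text
t 1.9 pos [ 0.4786 -0.1931  0.231 ] F [-1.1 -0.5 -0. ] gap 0.999 frac [-0.101  0.059  1.825] turn -0.0095 (now 112.0)
```

Request:
{"fn": "jog_arm", "kwargs": {"increments": [[[-0.1,0.06,0.2],-0.01],[[-0.1,0.06,0.5],-0.01],[[-0.1,0.06,0.8],-0.01],[[-0.1,0.06,1.0],-0.01],[[-0.1,0.06,1.0],-0.01]]}}

```text
t: 2.4
position: [0.4843, -0.1828, 0.1081]
eef_rot: [0.642, -3.069, -0.003]
force: [-0.1, 0.7, -0.3]
finger_gap: 1.0
grasp_force: 0.0
```

Request:
{"fn": "jog_arm", "kwargs": {"increments": [[[0,0,0.2],0],[[0,0,0.4],0],[[0,0,0.6],0],[[0,0,0.75],0],[[0,0,0.82],0],[[0,0,0.82],0]]}}

```text
t: 3.0
position: [0.4872, -0.1826, 0.0129]
eef_rot: [0.645, -3.074, -0.0]
force: [0.8, 0.0, -0.3]
finger_gap: 1.002
grasp_force: 0.0
```

Request:
{"fn": "jog_arm", "kwargs": {"increments": [[[0,0,0],0],[[0,0,0],0],[[0,0,0],0],[[0,0,0],0],[[0,0,0],0],[[0,0,0],0],[[0,0,0],0],[[0,0,0],0]], "grip": 0.5, "force": 30}}

```text
t: 3.8
position: [0.4882, -0.1823, 0.0143]
eef_rot: [-0.646, 3.072, -0.001]
force: [-0.8, -0.7, 5.6]
finger_gap: 0.699
grasp_force: 33.1
```

```bash
cat >> h.py <<'E'
def seals(name,prev=None):
    o=manip.get_obs();I=optics.capture(name)[...,::-1].copy();c=optics.calibration(name)
    m=cv2.inRange(cv2.cvtColor(I,cv2.COLOR_BGR2HSV),(0,0,150),(180,70,255))
    if prev is None: prev=(0,0,640,480)
    u0,v0,u1,v1=prev;cs,_=cv2.findContours(m[v0:v1,u0:u1],cv2.RETR_EXTERNAL,cv2.CHAIN_APPROX_NONE)
    out=[]
    for q in cs:
        A=cv2.contourArea(q)
        if A>40:
            M=cv2.moments(q);u,v=M["m10"]/M["m00"]+u0,M["m01"]/M["m00"]+v0;out.append((u,v,A,ray(c,u,v,.045)[:2].round(4)))
    return I,c,out
E
python3 - <<'E'
from h import *
I,c,o=seals("top",(340,175,400,250));print(o)
I,c,o=seals("scene",(225,270,290,345));print(o)
plan((.503,.109,.012))
E
```

```text
[(342.5021645021645, 217.88455988455988, 115.5, array([ 0.5565, -0.0614])), (365.1164383561644, 194.1461187214612, 73.0, array([ 0.6229, -0.1272]))]
[(262.3867924528302, 341.8207547169811, 53.0, array([ 0.6868, -0.1519])), (227.43650793650792, 335.44444444444446, 42.0, array([ 0.6475, -0.2295])), (266.9280177187154, 315.0221483942414, 150.5, array([ 0.6151, -0.1246])), (243.14707305273342, 289.1504596032898, 344.5, array([ 0.52  , -0.1669]))]
t 3.9 pos [ 0.4882 -0.1823  0.0143] F [-1.  -0.5  6.9] gap 0.693 frac [-1.091  2.172  0.019]
```

Request:
{"fn": "jog_arm", "kwargs": {"increments": [[[-0.05,0.1,-0.01],0],[[-0.12,0.24,-0.01],0],[[-0.19,0.38,-0.01],0],[[-0.26,0.52,-0.01],0],[[-0.33,0.66,-0.01],0],[[-0.37,0.73,-0.01],0],[[-0.37,0.73,-0.01],0]]}}

```text
t: 4.6
position: [0.4931, -0.0828, 0.0144]
eef_rot: [-0.649, 3.073, 0.0]
force: [-0.5, 1.2, -2.3]
finger_gap: 0.692
grasp_force: 33.2
```

Request:
{"fn": "jog_arm", "kwargs": {"increments": [[[-0.05,0.1,0],0],[[-0.12,0.24,0],0],[[-0.19,0.38,0],0],[[-0.26,0.52,0],0],[[-0.33,0.66,0],0],[[-0.37,0.73,0],0],[[-0.37,0.73,0],0]]}}

```text
t: 5.3
position: [0.4987, 0.0149, 0.0143]
eef_rot: [-0.648, 3.073, 0.0]
force: [-0.3, 2.2, 0.4]
finger_gap: 0.697
grasp_force: 33.8
```

Request:
{"fn": "jog_arm", "kwargs": {"increments": [[[-0.05,0.1,0],0],[[-0.12,0.24,0],0],[[-0.19,0.38,0],0],[[-0.24,0.48,0],0],[[-0.29,0.58,0],0],[[-0.29,0.58,0],0]]}}

```text
t: 5.9
position: [0.5024, 0.0927, 0.0143]
eef_rot: [-0.647, 3.073, 0.001]
force: [-1.3, 4.3, 4.1]
finger_gap: 0.697
grasp_force: 34.1
```

Run:
```python
from h import *
plan((.503,.109,.013),113.7)
I,c,o=seals("scene",(300,230,410,330));print(o)
S=cv2.resize(I[210:330,290:430],None,fx=5,fy=5,interpolation=2);cv2.imwrite("pics/s1.png",S)
```

```text
t 5.9 pos [0.5024 0.0927 0.0143] F [-1.3  4.3  4.1] gap 0.697 frac [-0.06   0.122  0.011] turn 0.0005 (now 113.8)
[(372.34444444444443, 295.72444444444443, 150.0, array([0.6284, 0.1535])), (344.1918699186992, 271.8937669376694, 307.5, array([0.5337, 0.1087])), (366.2532588454376, 231.9143389199255, 89.5, array([0.4073, 0.2214])), (310.91302235179785, 237.5165208940719, 343.0, array([0.3872, 0.0574]))]
```

View pics/s1.png

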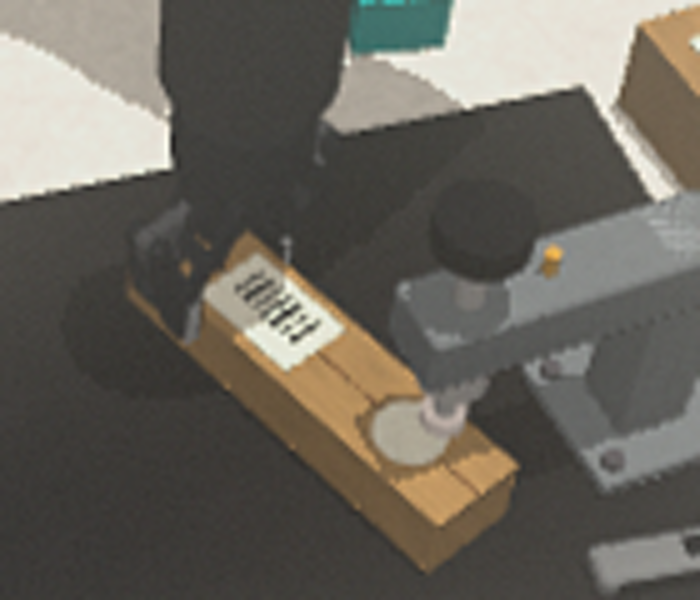

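The crop shows the carton flat with the seal at about scene (372,296), shy of the foot at (378,293). The label moved exactly as far as the TCP, so the grip hasn't slipped. About 14 mm remain.

Request:
{"fn": "jog_arm", "kwargs": {"increments": [[[-0.03,0.05,0],0],[[-0.06,0.1,0],0],[[-0.065,0.1,0],0],[[-0.065,0.1,0],0],[[-0.065,0.1,0],0],[[-0.065,0.1,0],0]]}}

```text
t: 6.55
position: [0.5033, 0.1049, 0.0143]
eef_rot: [0.644, -3.073, 0.001]
force: [-4.9, -0.7, 9.2]
finger_gap: 0.696
grasp_force: 34.8
```

Run:
```python
from h import *
plan((.505,.107,.013),113.7)
I,c,o=seals("scene",(330,260,410,330));print(o)
I2,c2,_=seals("top")
for n,p in dict(seal=(.6315,.1638,.045),foot=(.6315,.1638,.055)).items(): print(n,proj(c,p))
a=cv2.resize(I[270:320,345:415],None,fx=8,fy=8,interpolation=2)
b=cv2.resize(I2[160:235,220:300],None,fx=5,fy=5,interpolation=2);b=cv2.copyMakeBorder(b,0,25,0,160,0)
cv2.imwrite("pics/s2.png",np.hstack([a[:,:400],b[:,:400]]))
```

```text
t 6.55 pos [0.5033 0.1049 0.0143] F [-4.9 -0.7  9.2] gap 0.696 frac [-0.02   0.011  0.011] turn -0.0001 (now 113.7)
[(375.70972222222224, 295.76666666666665, 120.0, array([0.6308, 0.162 ])), (348.3541666666667, 271.25106837606836, 312.0, array([0.5345, 0.1204]))]
seal (np.float64(376.4624011502044), np.float64(295.81374873627357))
foot (np.float64(376.9640445045504), np.float64(293.51824686037514))
```

View pics/s2.png

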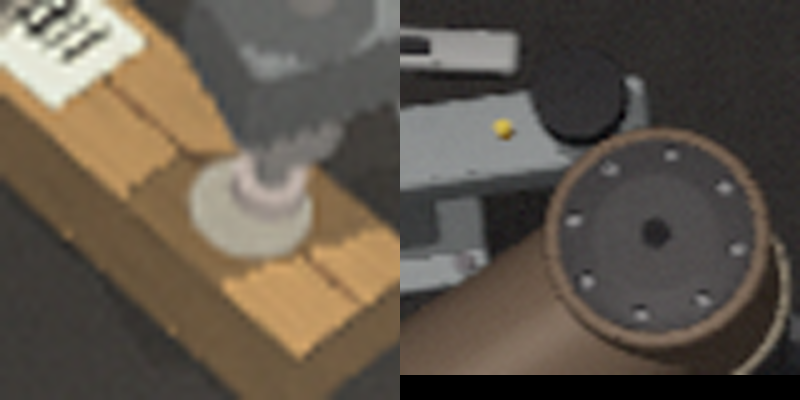

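The crop shows the foot within the seal but about 3–4 mm towards the column from the seal's centre (seal at scene (376.4,296.2), foot at (378.5,293.4)). I'll nudge it 3–4 mm, then release gently.

Request:
{"fn": "jog_arm", "kwargs": {"increments": [[[-0.02,0.025,0],0],[[-0.02,0.025,0],0],[[-0.02,0.025,0],0],[[-0.02,0.025,0],0]]}}

```text
t: 7.05
position: [0.504, 0.1078, 0.0143]
eef_rot: [0.644, -3.073, 0.002]
force: [-5.3, -4.3, 11.4]
finger_gap: 0.699
grasp_force: 34.9
```

Request:
{"fn": "jog_arm", "kwargs": {"increments": [[[0,0,0],0],[[0,0,0],0],[[0,0,0],0],[[0,0,0],0],[[0,0,0],0],[[0,0,0],0]], "grip": 1}}

```text
t: 7.65
position: [0.5052, 0.1096, 0.014]
eef_rot: [0.646, -3.074, 0.0]
force: [0.8, 0.2, 0.9]
finger_gap: 1.001
grasp_force: 0.0
```

Request:
{"fn": "jog_arm", "kwargs": {"increments": [[[0,0,-0.1],0],[[0,0,-0.3],0],[[0,0,-0.6],0],[[0,0,-0.9],0],[[0,0,-1],0],[[0,0,-1],0]]}}

```text
t: 8.25
position: [0.5065, 0.1103, 0.1371]
eef_rot: [-0.646, 3.069, 0.003]
force: [0.4, 0.0, -0.8]
finger_gap: 0.999
grasp_force: 0.0
```

Run:
```python
from h import *
plan((.631,.164,.30))
I,c,o=seals("scene",(330,260,410,330));print(o)
a=cv2.resize(I[270:320,345:415],None,fx=10,fy=10,interpolation=2)
W=optics.capture("wrist")[...,::-1]
W=cv2.resize(W,(560,420))
cv2.imwrite("pics/s3.png",a);cv2.imwrite("pics/w3.png",W)
```

```text
t 8.25 pos [0.5065 0.1103 0.1371] F [ 0.4  0.  -0.8] gap 0.999 frac [-1.137 -0.007 -1.351] 
[(376.913475177305, 295.84113475177304, 117.5, array([0.6319, 0.1649])), (349.5080906148867, 271.1990291262136, 309.0, array([0.5352, 0.1235]))]
```

View pics/s3.png

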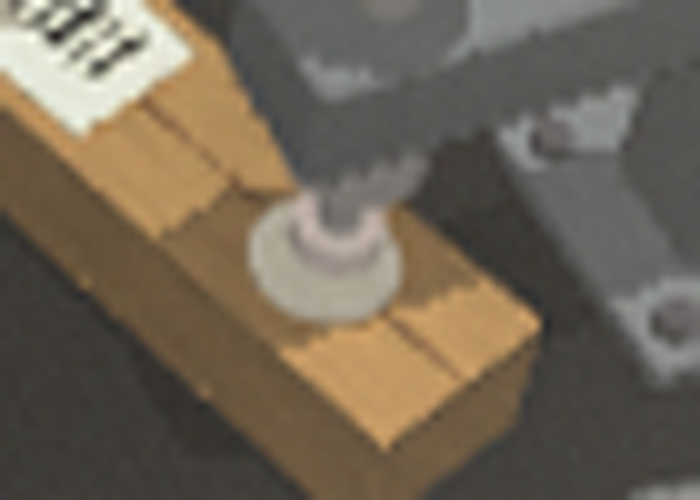

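The seal is now centred about 2–3 mm from the foot (seal at scene (377.5,296.6), foot projected at (378.4,296)), and the carton lies flat and free. Now I'll rise, shut the fingers and go over the knob.

Request:
{"fn": "jog_arm", "kwargs": {"increments": [[[0,0,-0.3],0],[[0,0,-0.6],0],[[0,0,-0.9],0],[[0,0,-0.95],0],[[0,0,-0.95],0]], "grip": 0, "force": 40}}

```text
t: 8.85
position: [0.5053, 0.1097, 0.2481]
eef_rot: [-0.646, 3.074, 0.001]
force: [-0.1, -0.0, -0.6]
finger_gap: 0.141
grasp_force: 0.0
```

Request:
{"fn": "jog_arm", "kwargs": {"increments": [[[-0.2,0,0],0],[[-0.5,0,0],0],[[-0.8,0,0],0],[[-1,0,0],0],[[-1,0,0],0],[[-1,0,0],0],[[-1,0,0],0]]}}

```text
t: 9.55
position: [0.614, 0.1573, 0.2466]
eef_rot: [0.645, -3.072, 0.001]
force: [0.4, -0.2, 0.4]
finger_gap: -0.0
grasp_force: 0.0
```

Run:
```python
from h import *
plan((.631,.164,.22))
```

```text
t 9.55 pos [0.614  0.1573 0.2466] F [ 0.4 -0.2  0.4] gap -0.0 frac [-0.153 -0.006  0.221]
```

Request:
{"fn": "jog_arm", "kwargs": {"increments": [[[-0.15,0,0],0],[[-0.15,0,0.08],0],[[-0.15,0,0.16],0],[[-0.15,0,0.22],0],[[-0.15,0,0.22],0],[[-0.15,0,0.22],0]]}}

```text
t: 10.15
position: [0.6312, 0.1649, 0.2217]
eef_rot: [0.646, -3.074, 0.0]
force: [0.5, -0.3, 1.1]
finger_gap: -0.003
grasp_force: 0.0
```

Request:
{"fn": "jog_arm", "kwargs": {"increments": [[[0,0,0.03],0],[[0,0,0.06],0],[[0,0,0.09],0],[[0,0,0.11],0],[[0,0,0.11],0],[[0,0,0.11],0]]}}

```text
t: 10.75
position: [0.6317, 0.1652, 0.2088]
eef_rot: [-0.646, 3.074, 0.0]
force: [-0.3, 0.9, 4.2]
finger_gap: 0.002
grasp_force: 2.0
```

Run:
```python
from h import *
plan((.631,.164,.195))
I,c,o=seals("scene")
a=cv2.resize(I[220:320,340:440],None,fx=6,fy=6,interpolation=2);cv2.imwrite("pics/k1.png",a)
```

```text
t 10.75 pos [0.6317 0.1652 0.2088] F [-0.3  0.9  4.2] gap 0.002 frac [ 0.009 -0.006  0.115]
```

View pics/k1.png

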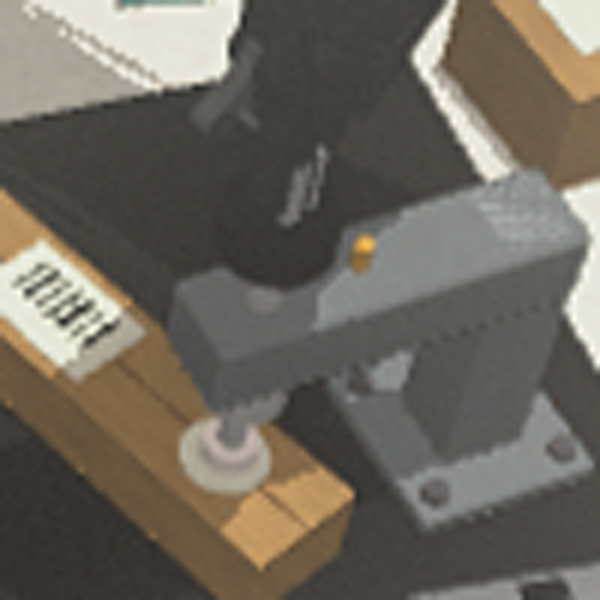

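The fingers are on the knob, the plunger is about 6 mm down and the foot (scene (378,294)) is inside the seal. I'll press on towards z = 0.195, expecting about 13 N.

Request:
{"fn": "jog_arm", "kwargs": {"increments": [[[0,0,0.02],0],[[0,0,0.04],0],[[0,0,0.06],0],[[0,0,0.08],0],[[0,0,0.08],0],[[0,0,0.08],0]]}}

```text
t: 11.4
position: [0.6318, 0.1652, 0.2]
eef_rot: [-0.646, 3.073, -0.0]
force: [-3.0, 0.8, 10.3]
finger_gap: -0.001
grasp_force: 5.2
```

Run:
```python
from h import *
plan((.631,.164,.195))
```

```text
t 11.4 pos [0.6318 0.1652 0.2   ] F [-3.   0.8 10.3] gap -0.001 frac [ 0.01  -0.006  0.042]
```

Request:
{"fn": "jog_arm", "kwargs": {"increments": [[[0,0,0.02],0],[[0,0,0.04],0],[[0,0,0.045],0],[[0,0,0.045],0],[[0,0,0.045],0],[[0,0,0.045],0],[[0,0,0.045],0],[[0,0,0.045],0]]}}

```text
t: 12.2
position: [0.6318, 0.1651, 0.1952]
eef_rot: [-0.646, 3.073, -0.0]
force: [-5.4, 1.3, 13.6]
finger_gap: 0.002
grasp_force: 6.6
```

Run:
```python
from h import *
plan((.631,.164,.195))
I,c,o=seals("scene")
a=cv2.resize(I[220:320,340:440],None,fx=6,fy=6,interpolation=2);cv2.imwrite("pics/k2.png",a)
```

```text
t 12.2 pos [0.6318 0.1651 0.1952] F [-5.4  1.3 13.6] gap 0.002 frac [ 0.01  -0.006  0.002]
```

View pics/k2.png

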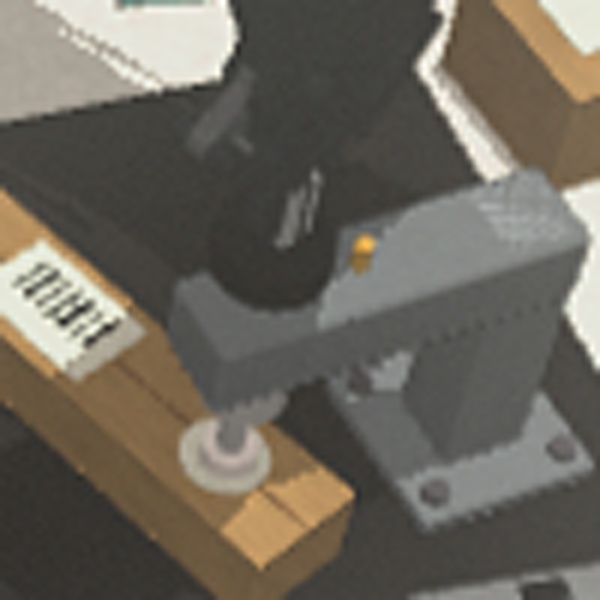

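The plunger is about 20 mm down at 13.6 N, and the foot at scene (378,296) is pressing near the centre of the seal on the unmoved carton. Handing in.

```bash
python3 -c "
from h import *
print(manip.close_job())"
```

```text
the job is handed in; nothing more can be done
None
```

I slid the carton so its seal sits within about 3 mm of the foot's centre, and handed in with the knob held about 20 mm down at 13.6 N; no verdict was returned, and I did not re-measure the bystanders.

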